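# Hang a glaze sample board in the low cabinet

## Robot

A 6-joint arm with a two-finger parallel gripper is mounted at the origin on the work surface. World frame = base frame: x ahead of the robot, y to its left, z up, the work surface at z = 0. Lengths are in mm, angles in degrees, forces in N, time in s.
With the tool pointing down it reaches from about 300 to 850 mm from the base axis. Payload 4.2 kg.
Tool frame: the origin (TCP) lies midway between the tips of the shut fingers; the grasp point (between the pads) lies 19 mm behind it (env.grip_depth is the distance from the TCP to the grasp point, in mm); z points along the fingers, y is the line along which they close (so a half turn about z gives the same grasp; the last joint's range is limited). The gripper opens to 91 mm and grips with 3 to 60 N. Pads are 32 mm wide; open, the fingers measure 118 mm over their backs; the gripper's body (76 mm by 178 mm) begins 60 mm behind the grasp point.
Start: joints at [76.031, 18.312, 89.639, -0, 72.044, -1.146], TCP at [127.614, 560.676, 213.976] pointing down, gripper open.
Joint ranges: [-177.97, 177.97], [-48.28, 115.42], [12.27, 149.76], [-77.06, 257.06], [2.81, 150.46], [-146.56, 146.56]. Speed limits (degrees/s): [147.25, 147.25, 180, 180, 180, 180].

## Interface

Orientations are given as [roll, pitch, yaw] about the fixed x, y, z axes, in that order (R = Rz(yaw) Ry(pitch) Rx(roll)).
In Python, from workcell import env, eyes gives the robot as it stands.
- The arm moves only by the tool send_rows, never from a script. Its argument "motion" is a list of rows, each a list of 7 numbers: the shift along the world's x, y, z normalised to -1 to 1, where 1 is 0.5 m, then the turn, a rotation vector about the world's x, y, z normalised to -1 to 1, where 1 is 60 degrees, then the opening, from -1 (shut) to 1 (fully open). A call has 1 to 20 rows; each row is the pose to reach, as a shift and turn from the pose commanded when the call began; what a row does not reach only later rows make up. A row lasts 1/8 s, in which the tool goes at most 62.5 mm and 10.7 degrees, less where a joint would pass 70% of its speed; a pose out of reach is approached as far as the arm can. A call with a number of a shift or a turn outside -1 to 1 is refused whole. A call with a gripper value outside its range is refused whole. The fingers move at their own pace and stop on an object; "squeeze" is the grip in N (left out, the last holds). Time passes only in rows, so rows that repeat a pose let the fingers close. It gives the time, the measured TCP pose, the force, the opening and the grip force at its end, in the units of the state.
- env.state(): the state, without advancing time (a new reading comes with each control period).
- eyes.grab_frame(name): name is "scene" or "side" or "wrist"; returns a dict with "pixels" (480x640x3 uint8, red, green, blue), "depth" (480x640 float32, mm along the optical axis (not along the pixel's ray), 0 where there is no reading), "fx", "fy", "cx", "cy" (pixels), "distortion" ([k1, k2, p1, p2, k3] as OpenCV has them; the pictures are not rectified), "R" (3x3) and "t" (3): a world point X has camera coordinates R X + t; the wrist camera has in their place "T_tool_cam" (4x4, takes a point from camera to tool coordinates, whose origin is the TCP and whose axes are the flange's). Camera axes: x right, y down, z forward; pixel columns grow to the right and rows downward; lengths in mm; the calibration is good to about 2 mm. A picture is of the moment at which its call begins: read the wrist's pose just before it.
- env.job_done(): hands the job in; it is judged then, once.
The state is a dict: "time_s": time; "qpos": joint angles; "qvel": joint speeds; "effort": joint torques, N m; "ee_pos": TCP position; "ee_rot": TCP orientation; "force": force on the tool from outside, world axes, zero at the start; "torque": the same for the moment, N m; "gripper_width": finger opening in mm; "gripper_force": force on a finger pad.
Only numpy, scipy, OpenCV 4.12 (cv2) and the standard library are available. Lean on these libraries where they do the work, as an engineer would, in place of code of your own. Each camera call takes 0.05 s, during which the arm holds its last target. There are 200 camera calls.

## Task

Take the glaze sample board that has the steel loop and hang it by the loop on the hook at the back of the low glass-topped cabinet, tilting it in under the front fascia and feeling for where the hook sits along the rail. Let go so that it hangs straight down, still and clear of the floor. Do not bump the glass top, and leave the other things on the table and in the cabinet where they stand.

Things in the scene. Friction and masses are not known exactly. Their poses are not given: they have to be found in the camera images.
- board: the glaze sample board, loose, 0.11 to 0.23 kg: a flat wooden strip 124 long (x), 40 wide (y), 12 thick (z), six thin tiles on its upper face, a steel loop on its +x end; 162 long over all. It starts flat on the table, tiles up. Origin: centre of the strip's underside. Grip it across its 40 mm width, towards the end without the loop
- board_mid (a point): centre of the strip of the sample board, half-way through its thickness (6 mm over the table at the start); x axis points along the strip to the loop
- loop (a point): middle of the sample board's loop, 79 mm from board_mid along the board's x; same axes. The loop is a rigid D of wire 7 thick in the strip's mid-plane, 40 wide outside, its opening 26 wide (y). The far inner edge lies 14 mm further along x, the far outer edge 21 mm; the strip's near end lies 17 mm back, its other end 141 mm back
- cabinet: the low wooden cabinet, fixed, 110 deep (x), 280 wide (y), 256 high, open to the front (its own -x, towards the robot). Origin: centre of its underside on the table; z up. Side walls 12 thick, floor top at z = 10, glass roof's underside at z = 250. The back is open but for a hook rail (x = 43 to 55, z = 166 to 202) and a lower bar (same x, z = 45 to 75)
- opening_mid (a point): centre of the cabinet's front opening, at x = -49, y = 0, z = 128 in the cabinet's frame, same axes. Below, a lip 12 thick with its top at z = 48; above, a fascia 12 thick (x = -55 to -43) with its lower edge at z = 208, level with the hook's tip. The opening is 160 high and 256 wide, so the board enters only tilted
- hook_range_mid (a point): NOT the hook itself but the middle of the range in which it stands: cabinet x = 34, y = 0, z = 185, same axes. The one steel hook, rigid, is set anew every time between 32 mm left and 32 mm right of here (along y), its place is not given: find it by touch or sight. Its shape is told under rail_mid
- rail_mid (a point): middle of the front face of the hook rail, cabinet x = 43, y = 0, z = 184. The hook is round bar 8 thick in an x-z plane of the cabinet: from the rail to a bend at x = 34, z = 185 and then straight up and forward at 45 degrees to its rounded tip at x = 18, z = 201 (centre line). On it a hung board's loop middle is at about x = 25 to 34, z = 175
- glass_top: the glass pane that is the cabinet's roof, 110 x 280 x 6, underside at cabinet height 250; origin: centre of its underside
- plain_board: another sample board, 100 x 40 x 12, without a loop, lying flat; bystander, loose; origin: centre of its underside
- mould_ring: plaster mould ring, outer diameter 90, height 45; bystander, loose; origin: centre of its underside
- mould_core: plaster cone stump, diameter 68 at the foot, height 45; bystander, loose; origin: centre of its underside
- bowl: white bowl, diameter 100, height 45; bystander, loose; origin: centre of its underside
- plug: plaster plug, diameter 44, height 30, standing on the cabinet's floor near its right-hand wall (seen from the open front); bystander, loose; origin: centre of its underside
- mould_tall: plaster mould ring, outer diameter 100, height 80; bystander, loose; origin: centre of its underside
- glaze_jar: white jar, diameter 76, height 100; bystander, loose; origin: centre of its underside

How it is judged:
By the outcome, as a careful person would: the job done as asked, in the order asked, and still so for the second after the job is handed in, with the robot touching nothing.
It also fails if it takes over 61 s, if anything falls off the work surface, if the arm or the gripper's body presses on something with over 40 N, if the wrist force passes 120 N, or if a joint passes its speed limit or range.

## Working session

There is one attempt and no reset: what is moved stays moved. The work goes in short steps, Python scripts to look and compute and a tool call to move; the robot and the scene stay as the last step left them, time stands still between calls to the robot, and variables do not carry over. Pictures are saved under pics/ and viewed, at most 11 in all, crops included, and the job is handed in when it is done.

Besides the shell and the picture viewer there is one more tool, called after ">>>" as name([rows], argument=value, ...), one row to a line, values as JSON. send_rows: Moves the arm, as the interface text tells. Its arguments: {"type":"object","properties":{"motion":{"type":"array"},"squeeze":{"type":"number"}},"required":["motion"]}

```bash
mkdir -p pics; ls; cat > h.py <<'E'
import numpy as np, cv2
from workcell import env, eyes
from scipy.spatial.transform import Rotation as Ro
def cam(f, st=None):
    if "R" in f: 
        R=np.array(f["R"]); t=np.array(f["t"]); return R.T, -R.T@t   # cam->world
    T=np.array(f["T_tool_cam"]); Rt=Ro.from_euler('xyz',st["ee_rot"],degrees=True).as_matrix()
    return Rt@T[:3,:3], Rt@T[:3,3]+np.array(st["ee_pos"])
def K(f): return np.array([[f["fx"],0,f["cx"]],[0,f["fy"],f["cy"]],[0,0,1.]])
def pts(f,uv,st=None,z=None):
    """pixels->world; by depth, or on plane z"""
    uv=np.asarray(uv,float).reshape(-1,2)
    n=cv2.undistortPoints(uv.reshape(-1,1,2),K(f),np.array(f["distortion"])).reshape(-1,2)
    r=np.c_[n,np.ones(len(n))]; R,o=cam(f,st); d=r@R.T
    if z is None: s=f["depth"][uv[:,1].astype(int),uv[:,0].astype(int)]
    else: s=(z-o[2])/d[:,2]
    return o+d*s[:,None]
def save(f,name): cv2.imwrite(f"pics/{name}.png",f["pixels"][:,:,::-1])
def cloud(f,st=None):
    v,u=np.mgrid[0:480,0:640]; uv=np.c_[u.ravel(),v.ravel()]
    return pts(f,uv,st).reshape(480,640,3)
E
python3 - <<'E'
from h import *
print(env.state())
for n in("scene","side"):
    f=eyes.grab_frame(n); save(f,n+"0"); np.save(n+"0.npy",f,allow_pickle=True)
    R,o=cam(f); print(n,o.round(),R[:,2].round(2),(f["depth"]>0).mean())
E
```

```text
pics
{'time_s': 0.0, 'qpos': array([ 7.60326238e+01,  1.83501580e+01,  8.97076565e+01, -1.67648278e-03,
        7.20436379e+01, -1.14658592e+00]), 'qvel': array([-0.06447106,  0.00458643,  0.03500883, -0.0411378 , -0.02646137,
       -0.00988257]), 'effort': array([ 1.64408684e-03, -4.12472606e+01, -2.31973672e+01,  7.30876601e-02,
        4.57056588e-02, -1.47915025e-04]), 'ee_pos': array([127.48371806, 560.15848221, 213.12668123]), 'ee_rot': array([-1.79898536e+02, -4.36509824e-04,  1.67179728e+02]), 'force': array([0.70128512, 0.98187669, 0.17626632]), 'torque': array([-0.01985521,  0.01950688,  0.04773924]), 'gripper_force': 0.0, 'gripper_width': 90.7966470007172}
scene [1116.  814. 1054.] [-0.45 -0.58 -0.68] 0.991953125
side [ 464.  904. 1254.] [ 0.04 -0.62 -0.78] 0.9960774739583333
```

View pics/scene0.png

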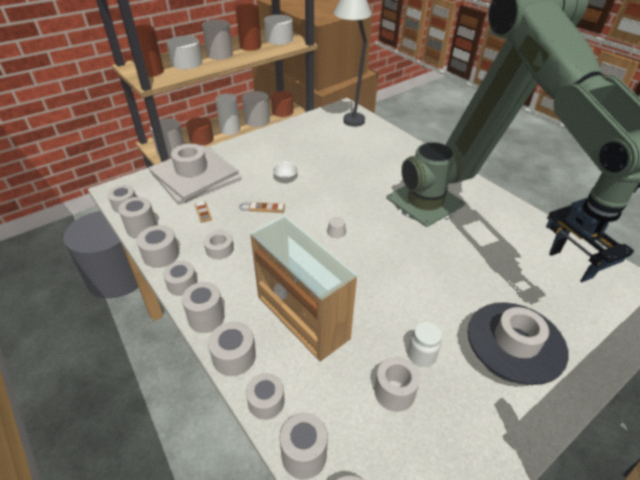

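View pics/side0.png

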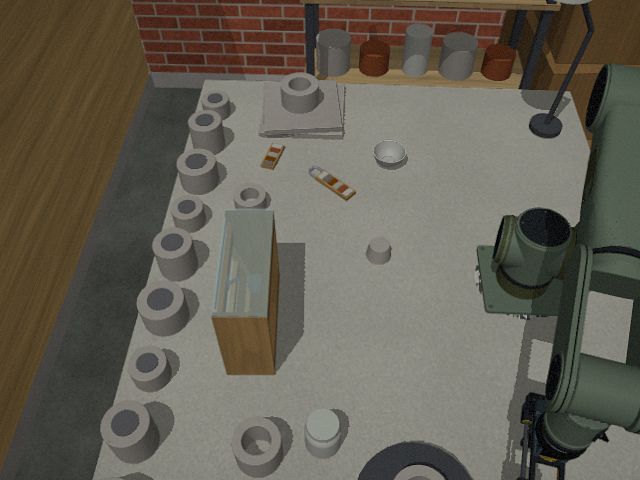

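The side view has the board at about (331,182) with its loop at (315,172). The cabinet's glass top spans (225,210) to (275,320) and its open front faces right, toward the robot. In the scene view the board is near (262,208), and we see the cabinet from behind at (300,290).

```bash
python3 - <<'E'
from h import *
F={n:np.load(n+"0.npy",allow_pickle=True).item() for n in("scene","side")}
for n,(a,b,c,d) in {"scene":(232,300,190,226),"side":(300,362,160,204)}.items():
    f=F[n]; C=cloud(f)[c:d,a:b]; im=f["pixels"][c:d,a:b]
    hsv=cv2.cvtColor(im,cv2.COLOR_RGB2HSV)
    m=(C[...,2]>6)&(C[...,2]<40)
    k,l,s,ce=cv2.connectedComponentsWithStats(m.astype(np.uint8)); i=1+s[1:,4].argmax()
    P=C[l==i]; print(n,len(P),np.percentile(P[:,2],[5,50,95]).round(1),cv2.minAreaRect(P[:,:2].astype(np.float32)))
    m2=(hsv[...,1]>70); vv,uu=np.nonzero(m2); P2=pts(f,np.c_[uu+a,vv+c],z=12); print(" sat",len(P2),P2.mean(0).round(1),cv2.minAreaRect(P2[:,:2].astype(np.float32)))
# cabinet: all points z in 245..265
for n in F:
    C=cloud(F[n]); m=(C[...,2]>246)&(C[...,2]<266)&(C[...,0]>350)&(C[...,0]<1000)&(C[...,1]<350)
    P=C[m]; print(n,len(P),np.median(P[:,2]) if len(P) else 0, cv2.minAreaRect(P[:,:2].astype(np.float32)) if len(P) else 0)
f=F["side"];im=np.hstack([cv2.resize(f["pixels"][195:385,190:330],None,fx=3,fy=3,interpolation=2),cv2.resize(F["scene"]["pixels"][205:365,235:365],(370,570),interpolation=2)])
cv2.imwrite("pics/cab.png",im[:,:,::-1])
# objects' footprints
C=cloud(f); m=(C[...,2]>12)&(C[...,2]<140)&(C[...,0]>150)&(C[...,1]>-500)&(C[...,1]<600)&(C[...,0]<900)
k,l,s,ce=cv2.connectedComponentsWithStats(m.astype(np.uint8))
for i in range(1,k):
    if s[i,4]>60: print(ce[i].round(),np.median(C[l==i],0).round(),C[l==i][:,2].max().round())
E
```

```text
scene 303 [ 7.  13.  17.6] ((493.4736328125, -313.315673828125), (49.291831970214844, 145.84542846679688), 47.89134979248047)
 sat 164 [ 489.4 -296.3   12. ] ((488.8308410644531, -303.1247863769531), (44.61190414428711, 120.23770904541016), 53.56523132324219)
side 553 [ 7.2 13.4 19.6] ((500.3573913574219, -321.49835205078125), (55.14706039428711, 169.62806701660156), 50.523529052734375)
 sat 340 [ 483.  -299.4   12. ] ((485.40179443359375, -305.1274108886719), (47.102046966552734, 129.4296112060547), 49.34009552001953)
scene 4744 255.7361099873013 ((562.235107421875, -759.2633056640625), (543.8582153320312, 2084.1201171875), 6.697476863861084)
side 5843 256.65118115003986 ((663.8226318359375, 157.18362426757812), (111.27622985839844, 285.41961669921875), 3.2293577194213867)
[205. 153.] [ 861. -343.   79.] 111.0
[389. 152.] [ 329. -442.   33.] 54.0
[272. 155.] [ 678. -415.   15.] 23.0
[335. 184.] [ 484. -304.   15.] 24.0
[249. 196.] [ 720. -223.   44.] 54.0
[183. 240.] [864.  -2.  64.] 109.0
[378. 249.] [364. -52.  42.] 54.0
[256. 339.] [629. 294.  57.] 140.0
[167. 308.] [861. 174.  79.] 88.0
[152. 369.] [867. 321.  60.] 69.0
[134. 433.] [861. 479.  99.] 110.0
[322. 433.] [484. 458.  98.] 107.0
[257. 446.] [614. 482.  78.] 88.0
[413. 464.] [307. 506.  74.] 139.0
```

View pics/cab.png

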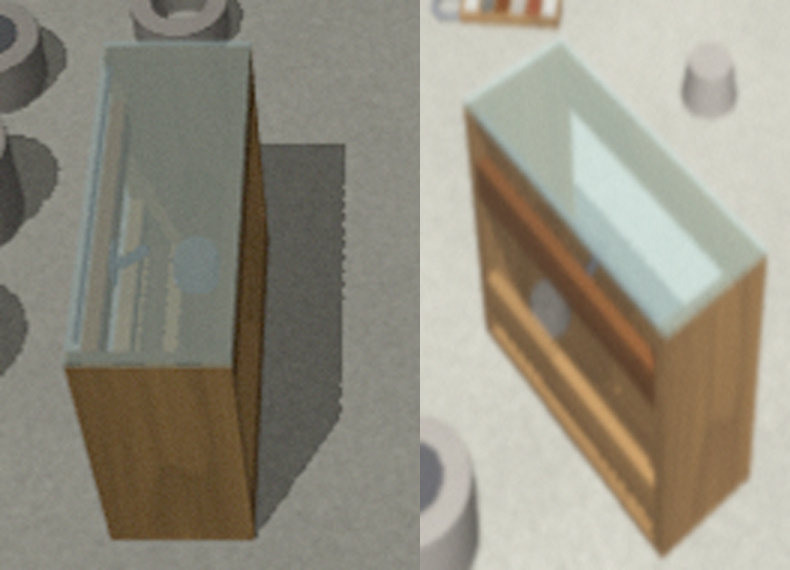

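The crops show the hook through the glass at about (233,281) in the side view and (295,279) in the scene view. The plug is at about (258,284) in the side view.

```bash
python3 - <<'E'
from h import *
F={n:np.load(n+"0.npy",allow_pickle=True).item() for n in("scene","side")}
for n in F:
    C=cloud(F[n]); m=(C[...,2]>249)&(C[...,2]<263)&(C[...,0]>560)&(C[...,0]<760)&(C[...,1]<340)&(C[...,1]>-20)
    P=C[m]; r=cv2.minAreaRect(P[:,:2].astype(np.float32)); print(n,len(P),np.median(P[:,2]),r)
    # same pixels cast onto z=256
    v,u=np.nonzero(m); Q=pts(F[n],np.c_[u,v],z=256); print(cv2.minAreaRect(Q[:,:2].astype(np.float32)))
c=np.array([663.5,157]); a=np.radians(3.2)
def tocab(P): d=np.asarray(P)-[*c,0]; return np.c_[d[:,0]*np.cos(a)+d[:,1]*np.sin(a),-d[:,0]*np.sin(a)+d[:,1]*np.cos(a),d[:,2]].round(1)
print("side tip,rail-end",tocab(pts(F["side"],[[237.3,278.3]],z=201)),tocab(pts(F["side"],[[229,283]],z=185)))
print("scene",tocab(pts(F["scene"],[[294.7,279.4]],z=197)), tocab(pts(F["scene"],[[296,278]],z=201)))
print("plug",tocab(pts(F["side"],[[258,284]],z=40)))
st=env.state(); f=eyes.grab_frame("wrist"); print(np.array(f["T_tool_cam"]).round(2),f["fx"])
E
```

```text
scene 3872 255.7412436340777 ((663.1135864257812, 157.25949096679688), (113.03358459472656, 284.26263427734375), 3.2192208766937256)
((664.8899536132812, 159.78109741210938), (114.06155395507812, 284.6331787109375), 3.164583921432495)
side 5778 256.67948699805777 ((663.8226318359375, 157.18362426757812), (111.27622985839844, 285.41961669921875), 3.2293577194213867)
((663.0965576171875, 159.0856475830078), (111.63264465332031, 284.1164855957031), 3.112994432449341)
side tip,rail-end [[ 18.1  10.8 201. ]] [[ 37.8  11.9 185. ]]
scene [[ 32.6  16.6 197. ]] [[ 29.4  17.9 201. ]]
plug [[ -7.5 -86.   40. ]]
[[   0.     -0.96   -0.29   82.73]
 [   1.      0.      0.     -0.34]
 [  -0.     -0.29    0.96 -171.32]
 [   0.      0.      0.      1.  ]] 381.29968205559743
```

>>> send_rows([
  [0.1,-0.2,0.16,0,0,-0.1,1],
  [0.25,-0.4,0.16,0,0,-0.2,1],
  [0.4,-0.7,0.16,0,0,-0.3,1],
  [0.5,-0.9,0.16,0,0,-0.4,1],
  [0.5,-0.9,0.16,0,0,-0.45,1],
  [0.5,-0.9,0.16,0,0,-0.45,1],
  [0.5,-0.9,0.16,0,0,-0.45,1],
  [0.5,-0.9,0.16,0,0,-0.45,1],
  [0.5,-0.9,0.16,0,0,-0.45,1],
  [0.5,-0.9,0.16,0,0,-0.45,1],
  [0.5,-0.9,0.16,0,0,-0.45,1],
  [0.5,-0.9,0.16,0,0,-0.45,1],
])

```text
time_s: 1.65
ee_pos: [377.0, 111.6, 293.8]
ee_rot: [-180.0, -0.0, 140.3]
force: [0.3, -0.4, 0.0]
gripper_width: 91.1
gripper_force: 0.0
```

>>> send_rows([
  [0.05,-0.1,-0.05,0,0,-0.17,1],
  [0.1,-0.2,-0.1,0,0,-0.34,1],
  [0.15,-0.35,-0.15,0,0,-0.51,1],
  [0.18,-0.5,-0.19,0,0,-0.68,1],
  [0.18,-0.65,-0.19,0,0,-0.85,1],
  [0.18,-0.8,-0.19,0,0,-1,1],
  [0.18,-0.8,-0.19,0,0,-1,1],
  [0.18,-0.8,-0.19,0,0,-1,1],
])

```text
time_s: 2.65
ee_pos: [468.0, -291.8, 198.2]
ee_rot: [-180.0, 0.0, 80.0]
force: [-0.4, 0.9, 0.8]
gripper_width: 91.0
gripper_force: 0.0
```

>>> send_rows([
  [0,0,0,0,0,-0.17,1],
  [0,0,0,0,0,-0.34,1],
  [0,0,0,0,0,-0.51,1],
  [0,0,0,0,0,-0.68,1],
  [0,0,0,0,0,-0.85,1],
  [0,0,0,0,0,-1,1],
  [0,0,0,0,0,-1,1],
])

```text
time_s: 3.52
ee_pos: [468.1, -287.3, 199.0]
ee_rot: [-180.0, -0.0, 20.4]
force: [-0.5, 0.2, 0.4]
gripper_width: 91.4
gripper_force: 0.0
```

>>> send_rows([
  [0,0,0,0,0,-0.17,1],
  [0,0,0,0,0,-0.34,1],
  [0,0,0,0,0,-0.51,1],
  [0,0,0,0,0,-0.68,1],
  [0,0,0,0,0,-0.85,1],
  [0,0,0,0,0,-1,1],
  [0,0,0,0,0,-1,1],
  [0,0,0,0,0,-1,1],
])

```text
time_s: 4.53
ee_pos: [467.8, -288.7, 199.0]
ee_rot: [-180.0, 0.0, -39.6]
force: [-0.5, 0.1, -0.3]
gripper_width: 91.4
gripper_force: 0.0
```

```bash
python3 - <<'E'
from h import *
st=env.state(); f=eyes.grab_frame("wrist"); save(f,"w1"); np.save("w1.npy",(f,st),allow_pickle=True)
print(st["time_s"],st["ee_pos"],st["ee_rot"],st["qpos"].round(1))
C=cloud(f,st); m=(C[...,2]>7)&(C[...,2]<30)&(np.hypot(C[...,0]-490,C[...,1]+310)<130)
k,l,s,ce=cv2.connectedComponentsWithStats(m.astype(np.uint8)); i=1+s[1:,4].argmax()
P=C[l==i];print(len(P),np.median(P[:,2]),cv2.minAreaRect(P[:,:2].astype(np.float32)))
hsv=cv2.cvtColor(f["pixels"],cv2.COLOR_RGB2HSV); m2=(hsv[...,1]>70)&(np.hypot(C[...,0]-490,C[...,1]+310)<130)
v,u=np.nonzero(m2);Q=pts(f,np.c_[u,v],st,z=12);print(cv2.minAreaRect(Q[:,:2].astype(np.float32)))
E
```

```text
4.525 [ 467.75712404 -288.67176783  198.96424337] [-1.79999817e+02  1.24293456e-02 -3.95846636e+01] [-32.9  16.6  94.4   0.   69.   96.7]
6472 13.462565036915436 ((498.50323486328125, -320.6431884765625), (40.0345458984375, 162.13333129882812), 48.96116638183594)
((372.89080810546875, -209.03662109375), (767.8638916015625, 420.5653991699219), 50.494136810302734)
```

View pics/w1.png

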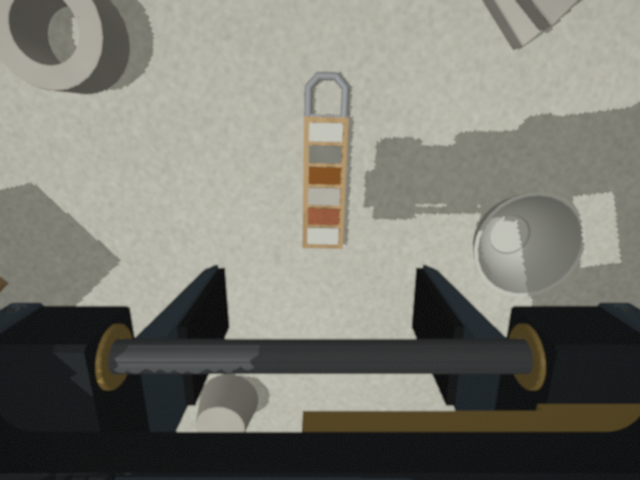

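The wrist view shows the board squarely below, with its strip spanning rows 115–247 at about column 326 and its loop at (327,95). I'll descend onto it about 32 mm behind mid-strip and grip.

>>> send_rows([
  [-0.008,0.002,-0.1,0,0,-0.02,0.6],
  [-0.015,0.004,-0.2,0,0,-0.02,0.6],
  [-0.015,0.004,-0.3,0,0,-0.02,0.6],
  [-0.015,0.004,-0.35,0,0,-0.02,0.6],
  [-0.015,0.004,-0.375,0,0,-0.02,0.6],
  [-0.015,0.004,-0.392,0,0,-0.02,0.6],
  [-0.015,0.004,-0.392,0,0,-0.02,0.6],
  [-0.015,0.004,-0.392,0,0,-0.02,0.6],
])

```text
time_s: 5.58
ee_pos: [460.8, -287.7, 3.9]
ee_rot: [-180.0, -0.1, -41.0]
force: [-1.1, -0.0, 0.1]
gripper_width: 72.6
gripper_force: 0.0
```

>>> send_rows([
  [0,0,0,0,0,0,0],
  [0,0,0,0,0,0,-0.5],
  [0,0,0,0,0,0,-0.5],
  [0,0,0,0,0,0,-0.5],
  [0,0,0,0,0,0,-0.5],
  [0,0,0,0,0,0,-0.5],
], squeeze=45)

```text
time_s: 6.32
ee_pos: [460.2, -287.3, 3.1]
ee_rot: [180.0, -0.0, -41.0]
force: [0.5, 1.5, 1.1]
gripper_width: 39.7
gripper_force: 45.0
```

>>> send_rows([
  [0,0,0.05,0,0,0,-0.5],
  [0,0,0.15,0,0,0,-0.5],
  [0,0,0.25,0,0,0,-0.5],
  [0,0.05,0.35,0,0,0.1,-0.5],
  [-0.03,0.15,0.45,0,0,0.2,-0.5],
  [-0.06,0.27,0.514,0,0,0.3,-0.5],
  [-0.09,0.39,0.514,0,0,0.4,-0.5],
  [-0.12,0.51,0.514,0,0,0.5,-0.5],
  [-0.15,0.63,0.514,0,0,0.6,-0.5],
  [-0.16,0.75,0.514,0,0,0.7,-0.5],
  [-0.16,0.85,0.514,0,0,0.737,-0.5],
  [-0.16,0.874,0.514,0,0,0.737,-0.5],
  [-0.16,0.874,0.514,0,0,0.737,-0.5],
])

```text
time_s: 7.95
ee_pos: [379.8, 149.7, 259.5]
ee_rot: [179.9, 0.1, 3.3]
force: [-0.7, -0.3, -0.8]
gripper_width: 39.4
gripper_force: 45.0
```

```bash
python3 - <<'E'
from h import *
st=env.state(); print(st["qpos"].round(2),st["ee_pos"].round(1),st["ee_rot"].round(1),np.hypot(*st["ee_pos"][:2]).round(1),st["force"].round(1),st["gripper_width"])
f=eyes.grab_frame("side")
C=cloud(f)
# arm profile in r,z (upper arm / elbow / wrist)
m=(C[...,2]>150)&(np.abs(C[...,1]-np.tan(np.radians(st["qpos"][0]))*C[...,0])<150)&(C[...,0]<560)&(C[...,0]>-250)
save(f,"s2")
E
```

```text
[ 1.9930e+01  1.3400e+00  1.0431e+02 -5.0000e-02  7.4430e+01  1.0666e+02] [379.8 149.7 259.5] [1.799e+02 1.000e-01 3.300e+00] 408.2 [-0.7 -0.3 -0.8] 39.39852490871079
```

View pics/s2.png

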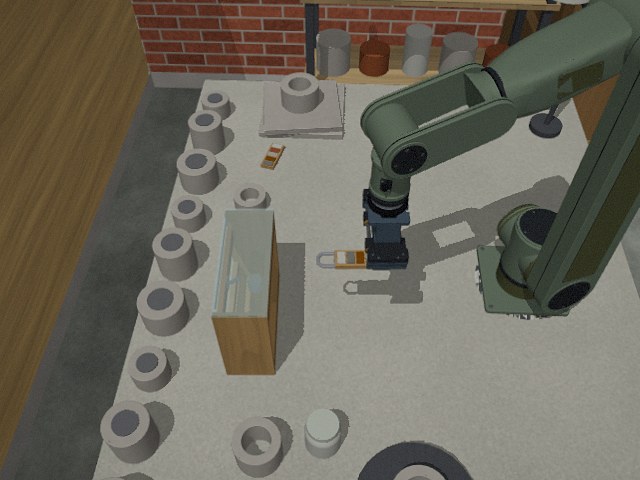

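The side view shows the board gripped at (350,260) with its loop pointing at the cabinet. I'll tilt a little to get another sample for the arm's kinematics.

>>> send_rows([
  [0,0,0.02,0.01,-0.15,0,-0.5],
  [0,0,0.04,0.02,-0.3,0,-0.5],
  [0,0,0.06,0.03,-0.45,0,-0.5],
  [0,0,0.06,0.033,-0.6,0,-0.5],
  [0,0,0.06,0.033,-0.6,0,-0.5],
  [0,0,0.06,0.033,-0.6,0,-0.5],
])

```text
time_s: 8.75
ee_pos: [381.1, 149.2, 290.9]
ee_rot: [180.0, -36.0, 3.1]
force: [0.9, 0.9, -0.8]
gripper_width: 39.4
gripper_force: 45.0
```

```bash
cat > kin.py <<'E'
from h import *
from scipy.optimize import least_squares
S=[([76.0326,18.350,89.708,-.0017,72.0436,-1.1466],[127.48,560.16,213.13],[-179.9,0,167.18]),
   ([-32.9,16.6,94.4,0,69.0,96.7],[467.757,-288.67,198.964],[-180,.0124,-39.585]),
   ([19.93,1.34,104.31,-.05,74.43,106.66],[379.8,149.7,259.5],[179.9,.1,3.3])]
def R(ax,d): return Ro.from_euler(ax,d,degrees=True).as_matrix()
R0=R('Z',90)   # tool yaw offset
def fk(q,p):
    a1,h,L1,L2,off,D=p
    T=R('Z',q[0]); o=T@[a1,0,h]
    T=T@R('Y',q[1]); o=o+T@[0,0,L1]
    T=T@R('Y',q[2]); o=o+T@[off,0,L2]
    T=T@R('Z',q[3]*S4)@R('Y',q[4]); o=o+T@[0,0,D]
    T=T@R('Z',q[5]*S6)@R('Z',90*S0)
    return o,T
S4,S6,S0=1,1,1
E
python3 - <<'E'
import kin; from kin import *
st=env.state(); S.append((st["qpos"],st["ee_pos"],st["ee_rot"]))
print(st["qpos"].round(2),st["ee_pos"].round(1),st["ee_rot"].round(1))
best=None
for s6 in(1,-1):
  for s0 in(1,-1):
    kin.S6,kin.S0=s6,s0
    print(s6,s0,[round(np.degrees((Ro.from_matrix(fk(q,[0]*6)[1]).inv()*Ro.from_euler('xyz',e,degrees=True)).magnitude()),1) for q,_,e in S])
r=least_squares(lambda p:np.concatenate([fk(q,p)[0]-x for q,x,_ in S]),[50,400,400,400,30,250])
print(r.x.round(1),r.fun.round(1),np.linalg.svd(r.jac)[1].round(3))
E
```

```text
[ 34.16 -15.76 122.98 -25.98  43.91 135.32] [381.1 149.2 290.9] [180.  -36.    3.1]
1 1 [np.float64(0.0), np.float64(0.0), np.float64(0.1), np.float64(0.0)]
1 -1 [np.float64(180.0), np.float64(180.0), np.float64(180.0), np.float64(180.0)]
-1 1 [np.float64(2.3), np.float64(166.6), np.float64(146.7), np.float64(89.4)]
-1 -1 [np.float64(177.7), np.float64(13.4), np.float64(33.3), np.float64(90.6)]
[-16.7  72.7 565.7 417.  -47.  310.3] [ 10.5  -5.2   1.7  -5.1 -10.6   0.1   6.  -10.1   1.3   1.2  -3.8  -3.1] [3.95  2.844 0.478 0.277 0.048 0.038]
```

```bash
sed -i 's/a1,h,L1,L2,off,D=p/a1,h,L1,L2,off,D,dy=p/; s/\[a1,0,h\]/[a1,dy,h]/' kin.py
python3 - <<'E'
from kin import *
st=env.state(); S.append((st["qpos"],st["ee_pos"],st["ee_rot"]))
r=least_squares(lambda p:np.r_[np.concatenate([fk(q,p)[0]-x for q,x,_ in S]),.01*(p[4]),.003*(p[0]-30)],[50,400,400,400,30,250,10])
p=r.x; print(p.round(1),r.fun.round(1),np.linalg.svd(r.jac)[1].round(3))
lo=np.array([-177.97,-48.28,12.27,-77.06,2.81,-146.56]);hi=np.array([177.97,115.42,149.76,257.06,150.46,146.56])
a=np.radians(3.2); X=np.array([np.cos(a),np.sin(a),0]);Y=np.array([-np.sin(a),np.cos(a),0]);Z=np.array([0,0,1.]);c=np.array([664,158,0])
def ik(pos,Rt,q0):
    f=lambda q:np.r_[(fk(q,p)[0]-pos)/10,Ro.from_matrix(Rt.T@fk(q,p)[1]).as_rotvec()*10]
    s=least_squares(f,np.clip(q0,lo+.1,hi-.1),bounds=(lo,hi)); return s.x,s.cost
for th,Lx,Lz in[(45,-130,150),(45,-72,140),(45,6,213),(45,24,195),(30,25,190),(12,30,180),(10,30,175)]:
    t=np.radians(th); bx=np.sin(t)*X+np.cos(t)*Z; tz=np.cos(t)*X-np.sin(t)*Z
    L=c+Lx*X+12*Y+Lz*Z; tcp=L-111*bx+3*tz; Rt=np.c_[bx,np.cross(tz,bx),tz]
    sol=[]
    for q4 in(-60,0,45,90,135,180,240):
        for q5 in (20,60,120):
          for q6 in(-80,0,100):
            q,co=ik(tcp,Rt,[20,20,110,q4,q5,q6])
            if co<1e-4 and not any(np.abs(q-s).max()<2 for s in sol): sol.append(q)
    print(th,Lx,Lz,tcp.round(0)); [print("   ",q.round(0)) for q in sol]
E
```

```text
[  2.  137.3 591.8 414.2  22.8 335.7  11.6] [-0.1  0.   0.  -0.1 -0.1 -0.  -0.1 -0.  -0.  -0.   0.1  0.   0.2 -0.1] [3.95  2.844 2.004 0.468 0.262 0.048 0.038]
45 -130 150 [457. 158.  69.]
    [  31.   15.  147.  221.   30. -106.]
45 -72 140 [515. 162.  59.]
    [  26.   19.  141.  216.   28. -106.]
45 6 213 [593. 166. 132.]
    [  22.   15.  127.  247.   14. -143.]
45 24 195 [611. 167. 114.]
    [  21.   18.  127.  238.   15. -134.]
30 25 190 [635. 168.  92.]
    [ 22.  27. 135. 204.  44. -98.]
12 30 180 [673. 171.  71.]
    [ 22.  45. 138. 199.  81. -89.]
10 30 175 [677. 171.  65.]
    [ 22.  48. 138. 199.  85. -88.]
```

```bash
cat >> kin.py <<'E'
p=np.array([2.0,137.3,591.8,414.2,22.8,335.7,11.6])
lo=np.array([-177.97,-48.28,12.27,-77.06,2.81,-146.56]);hi=np.array([177.97,115.42,149.76,257.06,150.46,146.56])
a=np.radians(3.2); X=np.array([np.cos(a),np.sin(a),0]);Y=np.array([-np.sin(a),np.cos(a),0]);Z=np.array([0,0,1.]);c=np.array([664,158,0.])
def ik(pos,Rt,q0):
    f=lambda q:np.r_[(fk(q,p)[0]-pos)/10,Ro.from_matrix(Rt.T@fk(q,p)[1]).as_rotvec()*10]
    s=least_squares(f,np.clip(q0,lo+.1,hi-.1),bounds=(lo,hi)); return s.x,s.cost
def pose(th,Lx,Ly,Lz):
    t=np.radians(th); bx=np.sin(t)*X+np.cos(t)*Z; tz=np.cos(t)*X-np.sin(t)*Z
    return c+Lx*X+Ly*Y+Lz*Z-111*bx+3*tz, np.c_[bx,np.cross(tz,bx),tz]
E
python3 - <<'E'
from kin import *
st=env.state(); q0=st["qpos"]
for th,z in((12,200),(20,200),(20,220)):
  tcp,Rt=pose(th,-130,72,z); qg,co=ik(tcp,Rt,[22,35,138,200,70,-90]); print(th,z,tcp.round(),qg.round(1),co)
tcp,Rt=pose(12,-130,72,200); qg,co=ik(tcp,Rt,[22,35,138,200,70,-90])
N=30; p0,R00=fk(q0,p)
pts_=[]
for i in range(1,N+1):
    s=i/N; s4=np.clip((s-.15)/.55,0,1); q=q0+(qg-q0)*s
    q[3]=q0[3]+(qg[3]-q0[3])*s4; q[5]=q0[5]+(qg[5]-q0[5])*s4
    q[4]=np.interp(s,[0,.25,.6,1],[q0[4],16,16,qg[4]])
    pts_.append(q)
ref=(p0,R00)
for i,q in enumerate(pts_):
    if i==15: ref=fk(pts_[14],p); print("--- call 2")
    o,T=fk(q,p); d=(o-ref[0])/500; rv=Ro.from_matrix(T@ref[1].T).as_rotvec(degrees=True)/60
    e=o+T@[132,0,-3]
    print(np.r_[d,rv].round(3).tolist(),"|",o.round(),"end",e.round(),q.round())
E
```

```text
12 200 [510. 222.  91.] [ 48.5  43.7 149.8 227.6  85.8 -80.7] 0.2597014520867954
20 200 [495. 221.  95.] [ 47.3  33.8 149.8 225.2  71.2 -88. ] 0.09403735777035199
20 220 [495. 221. 115.] [ 46.6  30.3 149.8 224.5  69.2 -90.3] 0.028303200711068562
[0.017, 0.037, -0.027, 0.012, -0.002, 0.034] | [390. 168. 277.] end [494. 176. 358.] [ 35. -14. 124. -26.  40. 135.]
[0.032, 0.074, -0.055, 0.024, -0.002, 0.067] | [397. 187. 264.] end [501. 197. 344.] [ 35. -12. 125. -26.  36. 135.]
[0.044, 0.111, -0.083, 0.038, -0.002, 0.1] | [403. 205. 249.] end [507. 218. 330.] [ 36. -10. 126. -26.  33. 135.]
[0.053, 0.147, -0.112, 0.053, -0.001, 0.132] | [408. 223. 235.] end [511. 239. 316.] [ 36.  -8. 127. -26.  29. 135.]
[0.032, 0.207, -0.153, 0.1, 0.041, 0.183] | [397. 253. 215.] end [503. 271. 291.] [ 37.  -6. 127. -18.  25. 129.]
[-0.005, 0.286, -0.19, 0.182, 0.098, 0.24] | [379. 292. 196.] end [488. 311. 267.] [ 37.  -4. 128.  -3.  22. 116.]
[-0.024, 0.353, -0.211, 0.261, 0.125, 0.274] | [369. 326. 186.] end [480. 342. 254.] [ 38.  -2. 129.  12.  18. 103.]
[-0.045, 0.401, -0.235, 0.32, 0.158, 0.29]
[... 1985 characters left out ...]
, -0.118, -0.412, -0.49, -0.444] | [492. 230.  33.] end [560. 206. 144.] [ 46.  34. 145. 228.  57. -81.]
[0.278, -0.387, -0.1, -0.431, -0.562, -0.442] | [499. 225.  43.] end [559. 206. 159.] [ 47.  36. 146. 228.  63. -81.]
[0.289, -0.394, -0.079, -0.448, -0.636, -0.436] | [505. 222.  53.] end [557. 208. 174.] [ 47.  38. 147. 228.  68. -81.]
[0.297, -0.397, -0.055, -0.462, -0.71, -0.426] | [509. 220.  65.] end [553. 211. 189.] [ 48.  40. 148. 228.  74. -81.]
[0.302, -0.396, -0.03, -0.475, -0.785, -0.413] | [511. 221.  78.] end [547. 217. 205.] [ 48.  42. 149. 228.  80. -81.]
[0.303, -0.391, -0.003, -0.484, -0.859, -0.396] | [512. 223.  91.] end [539. 225. 220.] [ 49.  44. 150. 228.  86. -81.]
```

```bash
python3 - <<'E'
from kin import *
q0=env.state()["qpos"]
def show(th,x,y,z):
    tcp,Rt=pose(th,x,y,z); out=[]
    for s in (q0,[22,15,127,245,14,-140],[22,27,135,204,44,-98],[30,20,140,180,25,-70],[22,0,110,30,20,80]):
        q,co=ik(tcp,Rt,s)
        if co<1e-3 and not any(np.abs(q-o).max()<2 for o in out): out.append(q)
    print(th,x,y,z,tcp.round(),*[o.round().astype(int).tolist() for o in out])
print("view");[show(t,x,y,z) for t in(36,40,45) for (x,y,z) in((-90,82,320),(-130,82,320),(-90,-58,320),(-130,-58,320))]
print("enter");[show(t,x,12,z) for t in(35,30) for x,z in((-130,170),(-80,165),(-40,185),(6,213),(24,195))]
show(20,28,186);show(12,30,182) if 0 else None
E
```

```text
view
36 -90 82 320 [507. 231. 228.]
36 -130 82 320 [467. 229. 228.]
36 -90 -58 320 [515.  92. 228.] [15, -3, 137, 233, 12, -136]
36 -130 -58 320 [475.  89. 228.] [17, -7, 140, 241, 13, -143]
40 -90 82 320 [501. 231. 233.]
40 -130 82 320 [461. 229. 233.]
40 -90 -58 320 [508.  91. 233.]
40 -130 -58 320 [468.  89. 233.]
45 -90 82 320 [493. 231. 239.]
45 -130 82 320 [453. 228. 239.]
45 -90 -58 320 [501.  91. 239.] [14, -6, 129, -33, 14, 130]
45 -130 -58 320 [461.  89. 239.] [16, -10, 133, -35, 16, 133]
enter
35 -130 12 170 [472. 159.  77.]
35 -80 12 165 [522. 162.  72.] [28, 24, 147, 209, 47, -95]
35 -40 12 185 [562. 164.  92.] [25, 22, 141, 209, 39, -100]
35 6 12 213 [608. 167. 120.] [23, 20, 134, 212, 31, -107]
35 24 12 195 [626. 168. 102.] [22, 23, 133, 209, 33, -104]
30 -130 12 170 [481. 160.  72.]
30 -80 12 165 [531. 163.  67.] [29, 30, 149, 206, 59, -90]
30 -40 12 185 [571. 165.  87.] [26, 27, 143, 206, 51, -95]
30 6 12 213 [617. 167. 115.] [23, 24, 136, 206, 41, -100]
30 24 12 195 [634. 168.  97.] [22, 27, 135, 204, 43, -99]Traceback (most recent call last):
  File "<stdin>", line 11, in <module>
TypeError: show() missing 1 required positional argument: 'z'
```

>>> send_rows([
  [0.05,-0.03,-0.02,0.002,-0.04,0,-0.5],
  [0.11,-0.06,-0.04,0.004,-0.08,0,-0.5],
  [0.17,-0.09,-0.07,0.006,-0.12,0,-0.5],
  [0.22,-0.11,-0.09,0.008,-0.15,0,-0.5],
  [0.242,-0.118,-0.102,0.008,-0.15,0,-0.5],
  [0.242,-0.118,-0.102,0.008,-0.15,0,-0.5],
  [0.242,-0.118,-0.102,0.008,-0.15,0,-0.5],
])

```text
time_s: 9.62
ee_pos: [501.5, 90.8, 239.7]
ee_rot: [179.9, -45.1, 3.2]
force: [-0.8, -0.1, 0.0]
gripper_width: 39.4
gripper_force: 45.0
```

```bash
python3 - <<'E'
from kin import *
st=env.state(); f=eyes.grab_frame("wrist"); save(f,"w2"); np.save("w2.npy",(f,st),allow_pickle=True)
q0=st["qpos"];print(st["time_s"],st["ee_pos"].round(1),st["ee_rot"].round(1),q0.round(1), fk(q0,p)[0].round(1),st["gripper_width"])
tcp,Rt=pose(35,-95,12,185); qg,co=ik(tcp,Rt,[28,24,147,209,47,-95]); print(tcp.round(),qg.round(),co)
N=26; ref=fk(q0,p); Q=[]
for i in range(1,N+1):
    s=i/N; s1=np.interp(s,[0,.2,.8,1],[0,.1,.6,1]); s4=np.clip((s-.05)/.8,0,1); q=q0+(qg-q0)*s1
    q[[3,5]]=(q0+(qg-q0)*s4)[[3,5]]
    q[4]=np.interp(s,[0,.2,.8,1],[q0[4],14,20,qg[4]]); Q.append(q)
for i,q in enumerate(Q):
    if i==13: ref=fk(Q[12],p); print("--- call 2")
    o,T=fk(q,p); d=(o-ref[0])/500; rv=Ro.from_matrix(T@ref[1].T).as_rotvec(degrees=True)/60
    e=o+T@[132,0,-3]
    print(np.r_[d,rv].round(3).tolist(),"|",o.round(),"end",e.round(),q.round())
E
```

```text
9.625 [501.5  90.8 239.7] [179.9 -45.1   3.2] [ 14.   -5.6 129.3 -33.8  13.9 130.7] [502.5  91.1 240.2] 39.416664022628936
[507. 161.  92.] [ 30.  20. 147. 212.  44. -98.] 2.5076267232287345e-28
[-0.005, 0.004, -0.015, -0.003, 0.014, 0.005] | [500.  93. 233.] end [592.  99. 327.] [ 14.  -5. 130. -34.  14. 131.]
[-0.022, 0.026, -0.04, 0.014, 0.048, 0.025] | [492. 104. 220.] end [587. 110. 311.] [ 15.  -5. 130. -26.  14. 123.]
[-0.042, 0.059, -0.064, 0.045, 0.086, 0.053] | [481. 120. 208.] end [580. 127. 295.] [ 15.  -4. 130. -14.  14. 112.]
[-0.06, 0.094, -0.083, 0.079, 0.116, 0.083] | [473. 138. 199.] end [574. 144. 283.] [ 15.  -4. 131.  -2.  14. 101.]
[-0.074, 0.13, -0.096, 0.116, 0.137, 0.113] | [465. 156. 192.] end [569. 162. 275.] [ 16.  -3. 131.  10.  14.  90.]
[-0.091, 0.168, -0.113, 0.152, 0.162, 0.144] | [457. 175. 184.] end [562. 181. 264.] [ 16.  -2. 132.  22.  14.  79.]
[-0.106, 0.206, -0.127, 0.19, 0.181, 0.176] | [449. 194. 177.] end [556. 200. 255.] [ 16.  -2. 132.  34.  15.  68.]
[-0.117, 0.243, -0.135, 0.228, 0.19, 0.204] | [444. 213. 173.] end [551. 219. 250.] [ 17.
[... 1462 characters left out ...]
-0.086, -0.167, -0.13, -0.267] | [510. 193. 132.] end [596. 179. 231.] [ 24.  10. 140. 199.  21. -86.]
[0.111, -0.213, -0.115, -0.241, -0.15, -0.314] | [511. 168. 118.] end [595. 157. 219.] [ 25.  12. 142. 211.  25. -97.]
[0.11, -0.221, -0.132, -0.272, -0.177, -0.316] | [511. 164. 109.] end [592. 156. 212.] [ 26.  14. 143. 212.  30. -98.]
[0.109, -0.224, -0.146, -0.297, -0.207, -0.312] | [510. 163. 102.] end [589. 159. 208.] [ 27.  16. 144. 212.  35. -98.]
[0.107, -0.226, -0.157, -0.321, -0.239, -0.306] | [509. 162.  97.] end [585. 162. 205.] [ 28.  18. 146. 212.  39. -98.]
[0.104, -0.226, -0.165, -0.345, -0.271, -0.297] | [507. 161.  92.] end [581. 165. 202.] [ 30.  20. 147. 212.  44. -98.]
```

View pics/w2.png

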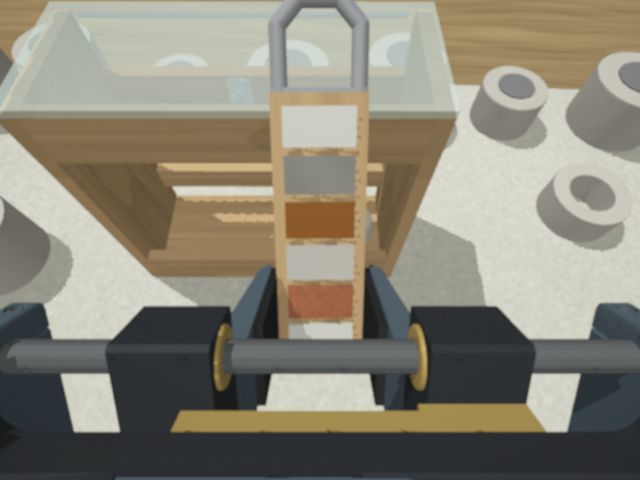

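The wrist view shows the cabinet behind the held board, and a bluish spot at about (240,90) through the glass looks like the hook. I'll check it with a mask and rays.

```bash
python3 - <<'E'
from kin import *
f,st=np.load("w2.npy",allow_pickle=True)
def tocab(P): d=P-c; return np.c_[d@X,d@Y,d[:,2]].round(1)
for n,uv,z in(("hook low/up",[[239,100],[239,80]],193),("glass front corners",[[2,116],[456,113]],256),("glass back",[[55,3],[434,3]],256)):
    print(n,tocab(pts(f,uv,st,z=z)).tolist())
im=f["pixels"][60:125,190:275].astype(int); b=(im[...,2]-im[...,0])
v,u=np.nonzero(b>12); print(len(u)); print(np.bincount(u,minlength=85))
cv2.imwrite("pics/w2c.png",cv2.resize(f["pixels"][40:150,180:290][:,:,::-1],None,fx=5,fy=5,interpolation=cv2.INTER_CUBIC))
E
```

```text
hook low/up [[22.5, 9.7, 193.0], [46.8, 12.2, 193.0]]
glass front corners [[-60.7, 128.6, 256.0], [-58.1, -138.1, 256.0]]
glass back [[51.4, 134.4, 256.0], [51.6, -140.5, 256.0]]
0
[0 0 0 0 0 0 0 0 0 0 0 0 0 0 0 0 0 0 0 0 0 0 0 0 0 0 0 0 0 0 0 0 0 0 0 0 0
 0 0 0 0 0 0 0 0 0 0 0 0 0 0 0 0 0 0 0 0 0 0 0 0 0 0 0 0 0 0 0 0 0 0 0 0 0
 0 0 0 0 0 0 0 0 0 0 0]
```

View pics/w2c.png

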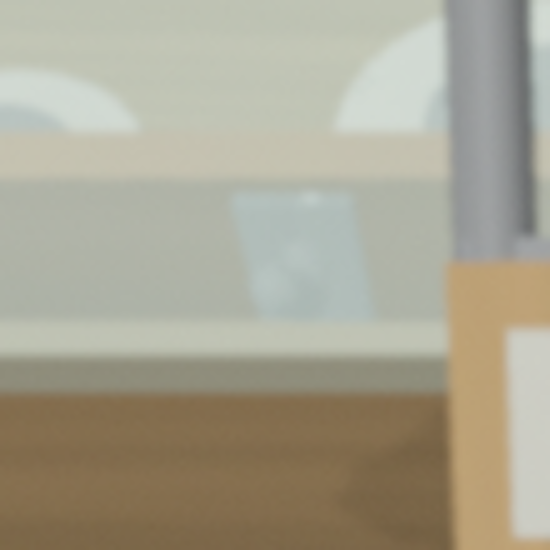

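The crop shows the hook's base plate on the rail and its round tip at about pixel (237,96), which gives hook y ≈ +11 in the cabinet frame. The side view agrees. Next I'll re-plan the wrist flip with more room in front of the cabinet.

```bash
python3 - <<'E'
from kin import *
f,st=np.load("w2.npy",allow_pickle=True); q0=st["qpos"]
tcp,Rt=pose(36,-100,11.5,182); qg,co=ik(tcp,Rt,[28,24,147,209,47,-95]); print(tcp.round(),qg.round(),co)
N=28; ref=fk(q0,p); Q=[]
for i in range(1,N+1):
    s=i/N; s1=np.interp(s,[0,.2,.8,1],[0,.1,.6,1]); s4=np.clip((s-.05)/.8,0,1); q=q0+(qg-q0)*s1
    q[[3,5]]=(q0+(qg-q0)*s4)[[3,5]]; q[2]+=np.interp(s,[0,.3,.6,.75,.9,1],[0,1,4,5,2.5,0])
    q[4]=np.interp(s,[0,.2,.8,1],[q0[4],14,20,qg[4]]); Q.append(q)
for i,q in enumerate(Q):
    if i==14: ref=fk(Q[13],p); print("--- call 2")
    o,T=fk(q,p); d=(o-ref[0])/500; rv=Ro.from_matrix(T@ref[1].T).as_rotvec(degrees=True)/60
    e=o+T@[132,0,-3]
    print(str(np.r_[d,rv,-.5].round(3).tolist())+",","|",o.round(),"endcabx",round((e-c)@X),round(e[2]),q.round())
E
```

```text
[501. 160.  90.] [ 30.  19. 147. 213.  42. -99.] 7.437782349278689e-28
[-0.007, 0.003, -0.017, -0.004, 0.014, 0.005, -0.5], | [499.  93. 232.] endcabx -76 326 [ 14.  -5. 130. -34.  14. 131.]
[-0.023, 0.021, -0.041, 0.01, 0.046, 0.021, -0.5], | [491. 102. 220.] endcabx -81 311 [ 15.  -5. 130. -27.  14. 125.]
[-0.045, 0.05, -0.066, 0.037, 0.084, 0.047, -0.5], | [480. 116. 207.] endcabx -87 295 [ 15.  -4. 131. -16.  14. 114.]
[-0.064, 0.082, -0.086, 0.068, 0.116, 0.074, -0.5], | [470. 132. 197.] endcabx -93 281 [ 15.  -4. 131.  -5.  14. 104.]
[-0.081, 0.114, -0.102, 0.101, 0.14, 0.102, -0.5], | [462. 148. 189.] endcabx -99 271 [ 15.  -3. 132.   6.  14.  94.]
[-0.097, 0.148, -0.117, 0.135, 0.162, 0.13, -0.5], | [454. 165. 182.] endcabx -104 261 [ 16.  -3. 132.  17.  14.  84.]
[-0.115, 0.183, -0.134, 0.169, 0.185, 0.16, -0.5], | [445. 183. 173.] endcabx -110 251 [ 16.  -2. 133.  28.  14.  73.]
[-0.13, 0.218, -0.146, 0.205, 0.2, 0.187, -0.5], | [438. 200. 167.] endcabx -116 243 [ 17.  -1. 133.  39.  15.  63.]
[-0.143, 0.25, -0.156, 0.24, 0.209, 0.212, -0.5], | [431. 216. 162.] endcabx -121
[... 1650 characters left out ...]
6, -0.131, -0.271, -0.5], | [472. 168. 102.] endcabx -101 197 [ 24.  10. 145. 204.  22. -91.]
[0.099, -0.231, -0.116, -0.278, -0.155, -0.303, -0.5], | [477. 150.  94.] endcabx -99 192 [ 25.  12. 145. 213.  26. -99.]
[0.109, -0.229, -0.122, -0.297, -0.187, -0.299, -0.5], | [481. 150.  91.] endcabx -97 191 [ 26.  14. 146. 213.  30. -99.]
[0.122, -0.224, -0.124, -0.312, -0.224, -0.295, -0.5], | [488. 153.  90.] endcabx -94 193 [ 28.  16. 147. 213.  34. -99.]
[0.135, -0.217, -0.125, -0.327, -0.261, -0.29, -0.5], | [495. 156.  90.] endcabx -90 196 [ 29.  18. 147. 213.  38. -99.]
[0.147, -0.209, -0.124, -0.341, -0.3, -0.284, -0.5], | [501. 160.  90.] endcabx -88 199 [ 30.  19. 147. 213.  42. -99.]
```

>>> send_rows([
  [-0.007,0.003,-0.017,-0.004,0.014,0.005,-0.5],
  [-0.023,0.021,-0.041,0.01,0.046,0.021,-0.5],
  [-0.045,0.05,-0.066,0.037,0.084,0.047,-0.5],
  [-0.064,0.082,-0.086,0.068,0.116,0.074,-0.5],
  [-0.081,0.114,-0.102,0.101,0.14,0.102,-0.5],
  [-0.097,0.148,-0.117,0.135,0.162,0.13,-0.5],
  [-0.115,0.183,-0.134,0.169,0.185,0.16,-0.5],
  [-0.13,0.218,-0.146,0.205,0.2,0.187,-0.5],
  [-0.143,0.25,-0.156,0.24,0.209,0.212,-0.5],
  [-0.153,0.279,-0.163,0.273,0.211,0.232,-0.5],
  [-0.159,0.304,-0.168,0.305,0.206,0.247,-0.5],
  [-0.16,0.324,-0.171,0.332,0.194,0.256,-0.5],
  [-0.157,0.339,-0.174,0.354,0.177,0.259,-0.5],
  [-0.151,0.348,-0.176,0.37,0.156,0.255,-0.5],
  [-0.151,0.348,-0.176,0.37,0.156,0.255,-0.5],
])

```text
time_s: 11.55
ee_pos: [424.8, 264.8, 150.4]
ee_rot: [-150.6, -35.9, -0.6]
force: [-0.6, -0.5, -0.6]
gripper_width: 39.5
gripper_force: 45.0
```

```bash
python3 -c "
from h import *
st=env.state();print(st['qpos'].round(1),st['ee_pos'].round(1),st['force'].round(1))"
```

```text
[ 19.7   3.3 138.6 105.   17.    1.4] [424.8 264.8 150.4] [-0.6 -0.5 -0.6]
```

Tracking matches the plan, so I'll do the second half.

>>> send_rows([
  [0.009,0.002,-0.003,0.01,-0.02,-0.015,-0.5],
  [0.02,-0.003,-0.009,0.012,-0.041,-0.037,-0.5],
  [0.032,-0.015,-0.016,0.004,-0.061,-0.063,-0.5],
  [0.045,-0.033,-0.026,-0.012,-0.08,-0.094,-0.5],
  [0.056,-0.058,-0.038,-0.038,-0.095,-0.127,-0.5],
  [0.063,-0.089,-0.055,-0.074,-0.105,-0.162,-0.5],
  [0.065,-0.125,-0.075,-0.118,-0.107,-0.198,-0.5],
  [0.077,-0.158,-0.086,-0.162,-0.114,-0.234,-0.5],
  [0.09,-0.193,-0.101,-0.216,-0.131,-0.271,-0.5],
  [0.099,-0.231,-0.116,-0.278,-0.155,-0.303,-0.5],
  [0.109,-0.229,-0.122,-0.297,-0.187,-0.299,-0.5],
  [0.122,-0.224,-0.124,-0.312,-0.224,-0.295,-0.5],
  [0.135,-0.217,-0.125,-0.327,-0.261,-0.29,-0.5],
  [0.147,-0.209,-0.124,-0.341,-0.3,-0.284,-0.5],
  [0.147,-0.209,-0.124,-0.341,-0.3,-0.284,-0.5],
  [0.147,-0.209,-0.124,-0.341,-0.3,-0.284,-0.5],
])

```text
time_s: 13.55
ee_pos: [499.1, 160.7, 89.2]
ee_rot: [-179.8, -54.0, 3.1]
force: [-0.2, 0.2, -1.5]
gripper_width: 39.6
gripper_force: 45.0
```

```bash
cat > rel.py <<'E'
from kin import *
# rows from current measured pose to list of (th,Lx,Ly,Lz)
def rows(W,ref=None):
    st=env.state()
    ref=ref or (st["ee_pos"],Ro.from_euler('xyz',st["ee_rot"],degrees=True).as_matrix()); q=st["qpos"]
    print(st["time_s"],q.round(1),st["ee_pos"].round(1),st["ee_rot"].round(1),st["force"].round(1),st["gripper_width"].round(1))
    T=ref[1]; bx=T[:,0];L=ref[0]+111*bx-3*T[:,2]-c; print("now th",np.degrees(np.arctan2(bx@X,bx[2])).round(1),"L",(L@X).round(1),(L@Y).round(1),L[2].round(1),"yaw-err bx.Y",(bx@Y).round(3),(T[:,2]@Y).round(3))
    for w in W:
        o,R_=pose(*w); q,co=ik(o,R_,q); d=(o-ref[0])/500; rv=Ro.from_matrix(R_@ref[1].T).as_rotvec(degrees=True)/60
        print(w,str(np.r_[d,rv,-.5].round(3).tolist())+",",q.round(),"%.0e"%co)
E
python3 - <<'E'
from rel import *
rows([(36,-80,11.5,172),(36,-55,11.5,175),(36,-30,11.5,188),(36,-10,11.5,203),(36,6,11.5,213),(36,15,11.5,204),(36,24,11.5,195)])
E
```

```text
Traceback (most recent call last):
  File "rel.py", line 6, in rows
    print(st["time_s"],q.round(1),st["ee_pos"].round(1),st["ee_rot"].round(1),st["force"].round(1),st["gripper_width"].round(1))
                                                                                                   ^^^^^^^^^^^^^^^^^^^^^^^^^
AttributeError: 'float' object has no attribute 'round'
```

```bash
sed -i 's/,st\["gripper_width"\].round(1))/,st["gripper_width"])/' rel.py
python3 - <<'E'
from rel import *
rows([(36,-80,11.5,172),(36,-55,11.5,175),(36,-30,11.5,188),(36,-10,11.5,203),(36,6,11.5,213),(36,15,11.5,204),(36,24,11.5,195)])
f=eyes.grab_frame("side"); cv2.imwrite("pics/s3.png",cv2.resize(f["pixels"][180:400,180:440][:,:,::-1],None,fx=2.5,fy=2.5,interpolation=2))
E
```

```text
13.55 [ 30.   19.5 147.  212.7  42.2 -98.8] [499.1 160.7  89.2] [-179.8  -54.     3.1] [-0.2  0.2 -1.5] 39.58723636039405
now th 36.0 L -101.6 11.8 180.7 yaw-err bx.Y -0.001 0.001
(36, -80, 11.5, 172) [0.043, 0.002, -0.018, -0.002, -0.001, -0.001, -0.5], [ 28.  22. 146. 210.  43. -98.] 9e-29
(36, -55, 11.5, 175) [0.093, 0.004, -0.012, -0.002, -0.001, -0.001, -0.5], [ 26.  22. 143. 209.  40. -99.] 4e-24
(36, -30, 11.5, 188) [0.143, 0.007, 0.014, -0.002, -0.001, -0.001, -0.5], [  24.   21.  139.  210.   36. -102.] 8e-28
(36, -10, 11.5, 203) [0.183, 0.01, 0.044, -0.002, -0.001, -0.001, -0.5], [  23.   20.  136.  212.   32. -106.] 8e-28
(36, 6, 11.5, 213) [0.215, 0.011, 0.064, -0.002, -0.001, -0.001, -0.5], [  22.   19.  133.  213.   29. -108.] 2e-23
(36, 15, 11.5, 204) [0.233, 0.012, 0.046, -0.002, -0.001, -0.001, -0.5], [  22.   21.  133.  212.   30. -107.] 1e-24
(36, 24, 11.5, 195) [0.251, 0.013, 0.028, -0.002, -0.001, -0.001, -0.5], [  22.   22.  132.  210.   31. -105.] 2e-25
```

View pics/s3.png

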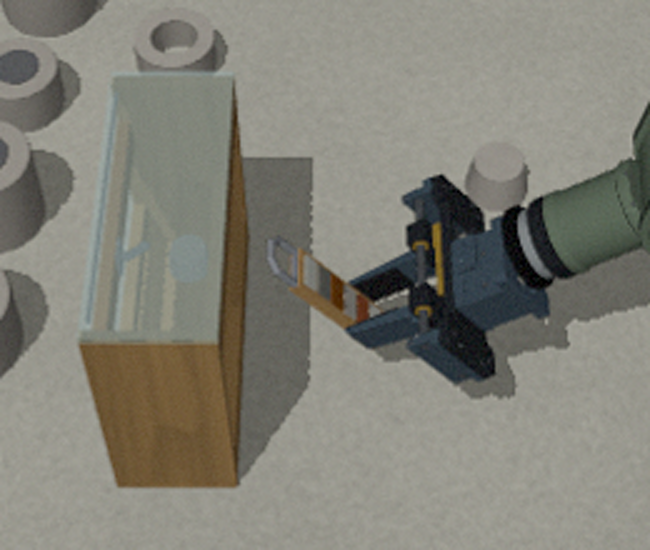

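The board is tilted correctly in front of the opening, with its loop at about (285,258) in the crop. I'll go in under the fascia to just before the hook's tip.

>>> send_rows([
  [0.022,0.001,-0.009,0,0,0,-0.5],
  [0.043,0.002,-0.018,0,0,0,-0.5],
  [0.068,0.003,-0.015,0,0,0,-0.5],
  [0.093,0.004,-0.012,0,0,0,-0.5],
  [0.118,0.005,0.001,0,0,0,-0.5],
  [0.143,0.007,0.014,0,0,0,-0.5],
  [0.163,0.008,0.029,0,0,0,-0.5],
  [0.183,0.01,0.044,0,0,0,-0.5],
  [0.2,0.011,0.055,0,0,0,-0.5],
  [0.215,0.011,0.064,0,0,0,-0.5],
  [0.215,0.011,0.064,0,0,0,-0.5],
  [0.215,0.011,0.064,0,0,0,-0.5],
])

```text
time_s: 15.1
ee_pos: [606.1, 165.6, 120.4]
ee_rot: [180.0, -53.9, 3.2]
force: [-0.3, -0.9, -1.3]
gripper_width: 39.8
gripper_force: 45.0
```

```bash
python3 - <<'E'
from rel import *
rows([(36,11,11.5,208),(36,16,11.5,203),(36,24,11.5,195)])
f=eyes.grab_frame("side"); g=eyes.grab_frame("scene")
im=np.hstack([cv2.resize(f["pixels"][195:325,200:330],(400,400),interpolation=2),cv2.resize(g["pixels"][210:350,240:360],(343,400),interpolation=2)])
cv2.imwrite("pics/s4.png",im[:,:,::-1])
E
```

```text
15.1 [  22.4   19.3  133.   213.5   28.7 -108.6] [606.1 165.6 120.4] [180.  -53.9   3.2] [-0.3 -0.9 -1.3] 39.80907027805057
now th 36.1 L 5.6 10.8 211.8 yaw-err bx.Y 0.0 0.0
(36, 11, 11.5, 208) [0.011, 0.002, -0.008, 0.0, -0.002, -0.0, -0.5], [  22.   20.  133.  212.   29. -107.] 8e-29
(36, 16, 11.5, 203) [0.021, 0.003, -0.018, 0.0, -0.002, -0.0, -0.5], [  22.   21.  133.  211.   30. -107.] 5e-28
(36, 24, 11.5, 195) [0.037, 0.003, -0.034, 0.0, -0.002, -0.0, -0.5], [  22.   22.  132.  210.   31. -105.] 2e-26
```

View pics/s4.png

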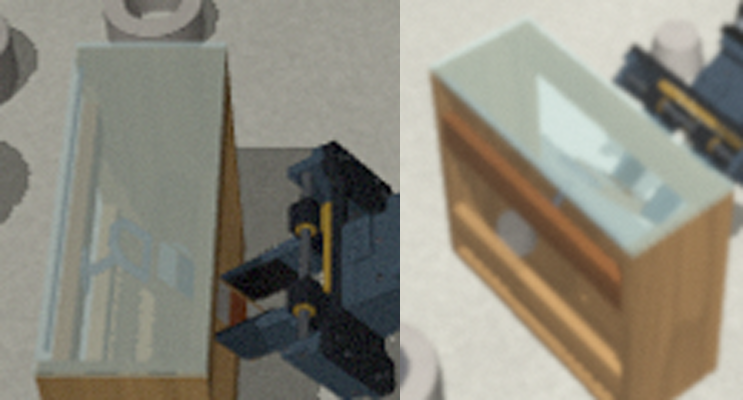

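The crops show the loop at about (130,247) with the hook, from (85,270) to (113,258), pointing into its opening. I'll thread it now.

>>> send_rows([
  [0.006,0.001,-0.004,0,0,0,-0.5],
  [0.011,0.001,-0.008,0,0,0,-0.5],
  [0.016,0.001,-0.013,0,0,0,-0.5],
  [0.021,0.001,-0.018,0,0,0,-0.5],
  [0.021,0.001,-0.018,0,0,0,-0.5],
])

```text
time_s: 15.82
ee_pos: [617.2, 166.1, 111.6]
ee_rot: [180.0, -53.9, 3.2]
force: [-0.6, -0.3, -1.0]
gripper_width: 39.5
gripper_force: 45.0
```

>>> send_rows([
  [0.004,0,-0.004,0,0,0,-0.5],
  [0.008,0,-0.008,0,0,0,-0.5],
  [0.012,0,-0.012,0,0,0,-0.5],
  [0.016,0,-0.016,0,0,0,-0.5],
  [0.016,0,-0.016,0,0,0,-0.5],
])

```text
time_s: 16.45
ee_pos: [625.2, 166.1, 103.7]
ee_rot: [-180.0, -53.9, 3.2]
force: [1.6, -0.1, -1.0]
gripper_width: 39.6
gripper_force: 45.0
```

```bash
python3 - <<'E'
from rel import *
rows([(30,26,11.5,192),(24,28,11.5,189),(18,29,11.5,186),(13,30,11.5,184)])
E
```

```text
16.45 [  21.4   22.4  131.7  210.2   30.1 -105.7] [625.2 166.1 103.7] [-180.   -53.9    3.2] [ 1.6 -0.1 -1. ] 39.5579631752037
now th 36.1 L 24.6 10.3 195.2 yaw-err bx.Y -0.0 -0.0
(30, 26, 11.5, 192) [0.023, 0.004, -0.019, 0.006, -0.101, 0.0, -0.5], [ 22.  27. 135. 204.  43. -98.] 3e-27
(24, 28, 11.5, 189) [0.048, 0.005, -0.035, 0.011, -0.201, 0.0, -0.5], [ 22.  33. 137. 201.  56. -94.] 8e-28
(18, 29, 11.5, 186) [0.071, 0.006, -0.048, 0.017, -0.3, 0.0, -0.5], [ 22.  39. 138. 199.  69. -91.] 7e-28
(13, 30, 11.5, 184) [0.092, 0.008, -0.057, 0.021, -0.384, 0.0, -0.5], [ 22.  44. 138. 199.  79. -89.] 4e-28
```

>>> send_rows([
  [0.012,0.001,-0.01,0.003,-0.05,0,-0.5],
  [0.023,0.002,-0.019,0.006,-0.1,0,-0.5],
  [0.036,0.003,-0.027,0.008,-0.15,0,-0.5],
  [0.048,0.003,-0.035,0.011,-0.2,0,-0.5],
  [0.06,0.004,-0.042,0.014,-0.25,0,-0.5],
  [0.071,0.005,-0.048,0.017,-0.3,0,-0.5],
  [0.082,0.005,-0.053,0.019,-0.342,0,-0.5],
  [0.092,0.006,-0.057,0.021,-0.384,0,-0.5],
  [0.092,0.006,-0.057,0.021,-0.384,0,-0.5],
  [0.092,0.006,-0.057,0.021,-0.384,0,-0.5],
])

```text
time_s: 17.7
ee_pos: [671.1, 169.3, 75.7]
ee_rot: [179.9, -77.0, 3.3]
force: [-0.1, -0.1, -0.8]
gripper_width: 39.5
gripper_force: 45.0
```

```bash
python3 - <<'E'
from rel import *
rows([(12,30,10.5,180),(11,30,10.5,176),(11,30,10.5,172)])
f=eyes.grab_frame("side"); g=eyes.grab_frame("scene")
im=np.hstack([cv2.resize(f["pixels"][235:315,210:290],(400,400),interpolation=2),cv2.resize(g["pixels"][230:350,250:350],(333,400),interpolation=2)])
cv2.imwrite("pics/s5.png",im[:,:,::-1])
E
```

```text
17.7 [ 21.9  43.8 137.4 198.6  78.1 -89.6] [671.1 169.3  75.7] [179.9 -77.    3.3] [-0.1 -0.1 -0.8] 39.45868751547402
now th 13.0 L 29.7 10.9 184.6 yaw-err bx.Y 0.0 0.0
(12, 30, 10.5, 180) [0.004, -0.0, -0.01, 0.001, -0.016, -0.0, -0.5], [ 22.  45. 138. 198.  81. -89.] 2e-24
(11, 30, 10.5, 176) [0.008, -0.0, -0.018, 0.002, -0.033, -0.0, -0.5], [ 22.  47. 138. 198.  83. -88.] 2e-27
(11, 30, 10.5, 172) [0.008, -0.0, -0.026, 0.002, -0.033, -0.0, -0.5], [ 22.  48. 138. 198.  84. -88.] 8e-28
```

View pics/s5.png

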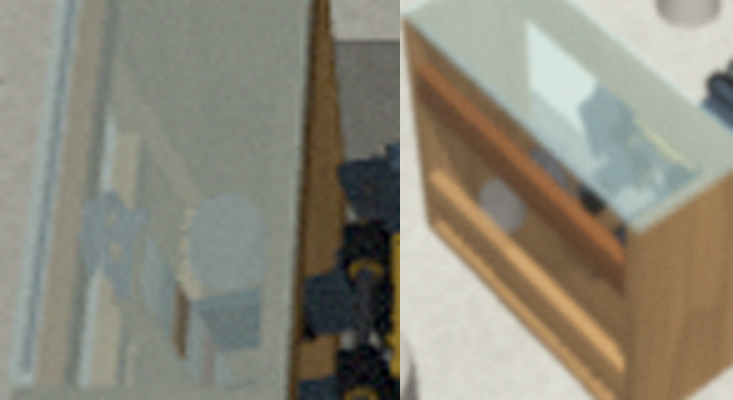

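The loop now encloses the hook in the side crop: the loop is at about (110,230) and the tip shows on the front side at (140,215). I'll lower until the hook takes the load.

>>> send_rows([
  [0.002,0,-0.006,0,-0.008,0,-0.5],
  [0.004,0,-0.01,0.001,-0.016,0,-0.5],
  [0.006,0,-0.013,0.001,-0.025,0,-0.5],
  [0.006,0,-0.013,0.001,-0.025,0,-0.5],
])

```text
time_s: 18.3
ee_pos: [674.1, 169.2, 68.4]
ee_rot: [179.7, -78.5, 3.5]
force: [0.3, -0.4, -1.1]
gripper_width: 39.9
gripper_force: 45.0
```

>>> send_rows([
  [0.001,0,-0.002,0,-0.004,0,-0.5],
  [0.002,0,-0.004,0,-0.008,0,-0.5],
  [0.002,0,-0.005,0,-0.008,0,-0.5],
  [0.002,0,-0.005,0,-0.008,0,-0.5],
])

```text
time_s: 18.8
ee_pos: [675.6, 169.3, 67.4]
ee_rot: [179.8, -79.2, 3.4]
force: [1.5, 0.3, 2.8]
gripper_width: 39.9
gripper_force: 45.0
```

>>> send_rows([
  [0.003,0,-0.001,0,-0.015,0,-0.5],
  [0.007,0,-0.001,0.001,-0.03,0,-0.5],
  [0.007,0,-0.001,0.001,-0.03,0,-0.5],
], squeeze=8)

```text
time_s: 19.18
ee_pos: [679.0, 169.3, 66.1]
ee_rot: [179.3, -80.9, 3.9]
force: [2.1, 0.7, 3.1]
gripper_width: 39.8
gripper_force: 8.0
```

>>> send_rows([
  [0,0,0,0,0,0,-0.5],
  [0,0,0,0,0,0,-0.1],
  [0,0,0,0,0,0,-0.08],
  [0,0,0,0,0,0,-0.04],
  [0,0,0,0,0,0,0],
  [0,0,0,0,0,0,0.05],
  [0,0,0,0,0,0,0.1],
  [0,0,0,0,0,0,0.2],
  [0,0,0,0,0,0,0.25],
  [0,0,0,0,0,0,0.25],
  [0,0,0,0,0,0,0.25],
  [0,0,0,0,0,0,0.25],
], squeeze=3)

```text
time_s: 20.68
ee_pos: [678.6, 169.2, 66.0]
ee_rot: [179.3, -80.8, 3.9]
force: [0.1, 0.6, -0.1]
gripper_width: 56.6
gripper_force: 0.0
```

```bash
python3 - <<'E'
from rel import *
rows([])
st=env.state(); T=Ro.from_euler('xyz',st["ee_rot"],degrees=True).as_matrix(); print("tool z",T[:,2].round(3))
f=eyes.grab_frame("side"); g=eyes.grab_frame("wrist")
im=np.hstack([cv2.resize(f["pixels"][235:315,210:290],(360,360),interpolation=2),cv2.resize(g["pixels"],(440,360))])
cv2.imwrite("pics/s6.png",im[:,:,::-1])
E
```

```text
20.675 [ 21.7  48.5 136.9 198.3  86.  -88.4] [678.6 169.2  66. ] [179.3 -80.8   3.9] [ 0.1  0.6 -0.1] 56.6319892125849
now th 9.2 L 30.0 10.6 176.0 yaw-err bx.Y 0.002 -0.0
tool z [ 0.986  0.055 -0.16 ]
```

View pics/s6.png

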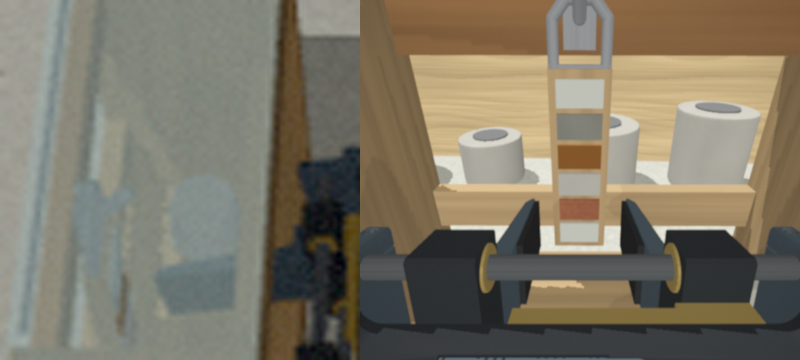

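The wrist view shows the loop at (580,20) hanging on the hook. The board is straight and free between the open fingers. I'll withdraw along the tool axis.

>>> send_rows([
  [-0.01,0,0.002,0,0,0,0.25],
  [-0.03,-0.002,0.005,0,0,0,0.25],
  [-0.06,-0.003,0.01,0,0,0,0.25],
  [-0.09,-0.005,0.015,0,0,0,0.25],
  [-0.12,-0.007,0.02,0,0,0,0.25],
  [-0.15,-0.008,0.025,0,0,0,0.25],
  [-0.18,-0.01,0.03,0,0,0,0.25],
  [-0.2,-0.011,0.033,0,0,0,0.25],
  [-0.21,-0.012,0.035,0,0,0,0.25],
  [-0.21,-0.012,0.035,0,0,0,0.25],
])

```text
time_s: 22.02
ee_pos: [578.8, 166.6, 83.5]
ee_rot: [179.2, -80.8, 3.9]
force: [0.1, 0.1, -0.4]
gripper_width: 57.3
gripper_force: 0.0
```

>>> send_rows([
  [0,0,0,0,0,0,0.25],
  [0,0,0,0,0,0,0.25],
  [0,0,0,0,0,0,0.25],
  [0,0,0,0,0,0,0.25],
  [0,0,0,0,0,0,0.25],
  [0,0,0,0,0,0,0.25],
  [0,0,0,0,0,0,0.25],
  [0,0,0,0,0,0,0.25],
])

```text
time_s: 23.02
ee_pos: [578.9, 166.3, 83.4]
ee_rot: [179.2, -80.8, 3.9]
force: [-0.0, -1.1, -0.5]
gripper_width: 57.2
gripper_force: 0.0
```

```bash
python3 - <<'E'
from rel import *
rows([])
G=[]
for i in range(6):
    g=eyes.grab_frame("wrist"); G.append(g["pixels"].astype(int))
print("max change",[int(np.abs(cv2.GaussianBlur((G[i]-G[0]).astype(np.float32),(9,9),0))[:300].max()) for i in range(1,6)])
st=env.state(); C=cloud(g,st); d=C-c; x,y,z=d@X,d@Y,d[...,2]
m=(x>5)&(x<41)&(abs(y-11)<24)&(z>30)&(z<165)
for a in range(30,165,25):
    k=m&(z>=a)&(z<a+25); print(a,k.sum(),x[k].mean().round(1) if k.any() else '',y[k].mean().round(1) if k.any() else '')
print("lowest",np.percentile(z[m],1).round(1))
E
```

```text
23.025 [ 28.7  49.9 149.7 205.6  98.5 -81.7] [578.9 166.3  83.4] [179.2 -80.8   3.9] [-0.  -1.1 -0.5] 57.229313678507346
now th 9.2 L -69.6 13.3 193.5 yaw-err bx.Y 0.002 -0.003
max change [1, 2, 2, 3, 4]
30 997 28.8 11.0
55 1512 28.8 11.0
80 1660 28.5 10.9
105 1875 28.5 10.8
130 2143 28.5 10.8
155 797 31.2 10.9
lowest 37.6
```

>>> send_rows([
  [0.01,0,0.02,0,0,0,0.25],
  [0.02,0,0.04,0,0,0,0.25],
  [0.02,0,0.04,0,0,0,0.25],
  [0.02,0,0.04,0,0,0,0.25],
  [0.02,0,0.04,0,0,0,0.25],
  [0.02,0,0.04,0,0,0,0.25],
  [0.02,0,0.04,0,0,0,0.25],
  [0.02,0,0.04,0,0,0,0.25],
  [0.02,0,0.04,0,0,0,0.25],
  [0.02,0,0.04,0,0,0,0.25],
  [0.02,0,0.04,0,0,0,0.25],
  [0.02,0,0.04,0,0,0,0.25],
  [0.02,0,0.04,0,0,0,0.25],
  [0.02,0,0.04,0,0,0,0.25],
  [0.02,0,0.04,0,0,0,0.25],
  [0.02,0,0.04,0,0,0,0.25],
])

```text
time_s: 25.32
ee_pos: [588.9, 166.3, 103.4]
ee_rot: [179.2, -80.8, 3.9]
force: [0.1, 0.3, -0.1]
gripper_width: 56.8
gripper_force: 0.0
```

```bash
python3 - <<'E'
from rel import *
rows([])
def m():
    g=eyes.grab_frame("wrist");st=env.state(); C=cloud(g,st); d=C-c; x,y,z=d@X,d@Y,d[...,2]
    r=[]
    for a in(45,130):
        k=(x>5)&(x<41)&(abs(y-11)<24)&(z>a)&(z<a+20); r+=[x[k].mean().round(2),y[k].mean().round(2)]
    return r
R_=[m() for i in range(6)]
for r in R_: print(r)
if np.ptp(np.array(R_),0).max()<1: print(env.job_done())
E
```

```text
25.325 [ 27.8  45.3 148.4 204.4  93.2 -84.4] [588.9 166.3 103.4] [179.2 -80.8   3.9] [ 0.1  0.3 -0.1] 56.84969063920485
now th 9.2 L -59.7 12.7 213.4 yaw-err bx.Y 0.002 -0.003
[np.float64(28.63), np.float64(11.22), np.float64(28.51), np.float64(10.89)]
[np.float64(28.68), np.float64(11.01), np.float64(28.5), np.float64(10.88)]
[np.float64(28.57), np.float64(11.07), np.float64(28.53), np.float64(10.93)]
[np.float64(28.64), np.float64(11.16), np.float64(28.51), np.float64(10.84)]
[np.float64(28.65), np.float64(11.06), np.float64(28.52), np.float64(10.81)]
[np.float64(28.74), np.float64(11.07), np.float64(28.51), np.float64(10.86)]
the job is handed in; nothing more can be done
None
```

The board hangs by its loop on the hook, straight, still and about 28 mm clear of the cabinet floor, with the gripper withdrawn; I handed the job in at about 25.6 s, with no contact felt other than the loop on the hook.

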